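# Clamp two boards under the bench clamp

### The arm

A 6-joint arm with a two-finger parallel gripper is mounted at the origin on the work surface. World frame = base frame: x ahead of the robot, y to its left, z up, the work surface at z = 0. Lengths are in m, angles in rad, forces in N, time in s.
With the tool pointing down it reaches from about 0.425 to 0.95 m from the base axis. Payload 3.5 kg.
Tool frame: the origin (TCP) lies between the finger pads; the fingertips stand 22 mm ahead of it and the grasp point (between the pads) lies 3 mm ahead of it (ctrl.nose_length is the z of the fingertips in the tool frame, in m); z points along the fingers, y is the line along which they close (so a half turn about z gives the same grasp; the last joint's range is limited). The gripper opens to 85 mm and grips with 20 to 120 N. Pads are 22 mm wide; open, the fingers measure 114 mm over their backs; the gripper's body (76 mm by 85 mm) begins 54 mm behind the grasp point. The pads swing forward as they close: fully open they stand 13 mm farther back than shut.
Start: joints at [-1.376, 0.286, 1.577, -0, 1.279, -0.15], TCP at [0.228, -0.635, 0.253] pointing down, gripper open.
Joint ranges: [-2.77, 2.77], [-0.9, 2.22], [0.21, 2.48], [-1.53, 4.67], [0.24, 2.81], [-2.84, 2.84]. Speed limits (rad/s): [2.79, 2.79, 3.14, 3.14, 3.14, 3.14].

### API

Orientations are given as a unit quaternion [x, y, z, w].
In Python, from plant import ctrl gives the robot as it stands. The module is installed in compiled form; this text tells all that it offers.
- The arm moves only by the tool send_rows, never from a script. Its argument "rows" is text: rows parted by semicolons, each of 7 numbers parted by spaces: the turn, a rotation vector about the tool's x, y, z in degrees, then the shift along the tool's x, y, z in mm, then the opening, from -1 (shut) to 1 (fully open). A call has 1 to 8 rows; each row is the pose to reach, as a shift and turn from the pose commanded when the call began, along the tool's axes at that moment; what a row does not reach only later rows make up. A row lasts 1/8 s, in which the tool goes at most 62.5 mm and 10.7 degrees, less where a joint would pass 70% of its speed; a pose out of reach is approached as far as the arm can. A call with a gripper value outside its range is refused whole. The fingers move at their own pace and stop on an object; "grip_force" is the grip in N (left out, the last holds). Time passes only in rows, so rows that repeat a pose let the fingers close. It gives the time, the measured TCP pose, the force, the opening and the grip force at its end, in the units of the state.
- ctrl.get_state(): the state, without advancing time (a new reading comes with each control period).
- ctrl.read_camera(name): name is "scene" or "side" or "wrist"; returns a dict with "color" (384x512x3 uint8, red, green, blue), "fx", "fy", "cx", "cy" (pixels), "extrinsics" (4x4, takes a point from world to camera coordinates). Camera axes: x right, y down, z forward; pixel columns grow to the right and rows downward; lengths in m; the calibration is good to about 2 mm. A picture is of the moment at which its call begins. There is no depth.
- ctrl.sign_off(): hands the job in; it is judged then, once.
Trained networks look in a picture, given as the dict that the camera call returned (one of the last four; its "shot" number tells which), for a name from the list of things; names that differ only in an ending like _2 or _b are one class to them, and where a whole thing is asked for, a point or a joint stands for the part that bears it (a point fixed in the world has none). Each returns a list of dicts, best first, with "p" (0 to 1); they miss things now and then, are a little off and sometimes report something else, mostly with a low value. They report only what shows in the picture. A call takes as long as a camera call. They do not tell look-alikes from the thing itself.
- ctrl.look_for(picture, target): "position" ([x, y, z] in m, in the coordinates of the camera as it stood for that picture, good to about 4 mm: the middle of the surface that is visible of it).
The state is a dict: "time": time; "qpos": joint angles; "dq": joint speeds; "joint_efforts": joint torques, N m; "eef_pos": TCP position; "tcp_rot": TCP orientation; "contact_force": force on the tool from outside, world axes, zero at the start; "wrist_torque": the same for the moment, N m; "opening": opening from 0.0 (shut) to 1.0 (fully open); "finger_force": force on a finger pad.
Only numpy, scipy, OpenCV 4.12 (cv2) and the standard library are available. Lean on these libraries where they do the work, as an engineer would, in place of code of your own. Each camera call takes 0.05 s, during which the arm holds its last target. There are 200 camera calls.

### The job

The two pine boards stacked under the bench's bar clamp are to be pressed together. Push the clamp's free jaw down its bar at the hub, never with more than about 20 newtons, until its foot stands on the upper board and the jaw cocks nose-up and binds on the bar; then screw the T-handle clockwise until the clamp grips firmly, about 30 newtons on the boards and never more than 40. Then let go, leaving the boards where they lie and the other things on the bench undisturbed.

Things in the scene. Friction and masses are not known exactly. Their poses are not given: they have to be found in the camera images.
- station: Plywood plate 170 x 240 x 24 mm fixed to the bench, partly let into it (top 14 to 24 mm above the bench); origin at its underside. Its y axis runs along the clamp's arm from the T-handle towards the bar, z up. A flat steel bar, 10 mm (x) by 24 mm (y), stands upright in it at x = 0, y = +55 mm and ends 235 mm above the origin.
- bar_top (a point): Centre of the top end of the upright bar.
- jaw_slide (a joint): How far the free jaw (dark steel: hub around the bar, arm towards station -y) has been lowered, m: 0 highest, 0.075 lowest. The foot meets the upper board somewhere between 0.028 and 0.048 and the jaw binds about 0.015 further on. The jaw stays where it is left; pushing it down at the hub takes about 5 N.
- jaw_tilt (a joint): Rocking of the jaw on the bar, rad, positive = nose (screw end) up. The hub has play: hanging free, it droops to about -0.07; when the foot stands on the board and the hub is pushed on down, it cocks to about +0.08 and jams on the bar; the push then rises steeply (about 14 N is a sound bind). From there, screwing it firm takes 1.5 to 2.8 rad and lifts it to +0.09 to +0.12.
- hub_top (a point): Centre of the top face of the jaw's hub, where the bar passes through. The hub is 46 mm along the arm, 38 mm across, 56 mm high. Press it down here with finger tips on both sides of the bar (14 mm of face on each side); do not pinch it. The arm leaves it at mid-height: 22 mm wide, 20 mm thick, to a boss of 30 mm diameter around the screw, 110 mm from the bar's axis.
- handle (a joint): Turn of T-handle, screw and foot, rad, 0 to 12; grows clockwise seen from above, lowering the foot 1.6 mm per rad. At 0 (and every half turn) the T-bar lies along station x. It stays where left. Free, it takes about 0.04 N m; once the foot bears, its rubbing adds about 0.007 N m per newton of clamping force: 30 N is felt as 0.25 N m, or 8 to 9 N pushed on the T-bar 31 mm off axis.
- handle_grip (a point): Middle of the T-bar, on the screw axis. It is steel, 12 mm thick, 82 mm long over its round ends, level, 52 mm above the arm's top at joint 0. Grip it from above or push an end round. An 11 mm spindle with a 16 mm collar runs down to the foot, a disc of 32 mm, 107 to 120 mm below this point (differs each time). Site x axis along the T-bar, z up the screw (tilts with the jaw).
- board_upper: Upper pine board, 110 x 80 x 38 mm, loose; origin at the centre of its underside, z up.
- board_lower: Lower pine board, 130 x 89 x 38 mm, loose, lying on the plate; origin at the centre of its underside, z up.
- screwdriver: Bystander: screwdriver lying on the bench to the robot's left; leave it alone.
- tin: Bystander: open steel tin, 70 mm across, 75 mm high; origin under its centre; leave it alone.
- offcut: Bystander: strip of wood 160 x 38 x 19 mm lying to the robot's right; origin under its centre; leave it alone.
Mind the look-alikes: they are no part of the job. What is shaped like the board_upper but yellow is not meant.

How it is judged:
On the way, in this order (a step that is already met when the one before it is completed fails the run):
1. the foot stands on the upper board and the jaw is cocked nose-up on its bar (tilt above 0.06 rad, foot load above 3 N) (value of joint jaw_tilt above 0.06 rad and contact force between board_upper and station above 3 N), for 0.2 s.
2. the handle is screwed in (faster than 0.05 rad/s) while the foot bears with more than 12 N (velocity of joint handle above 0.05 rad/s and contact force between board_upper and station above 12 N), for 0.05 s.
At the end, for the whole second after the job is handed in: The foot presses on the upper board with more than 18 N (and never more than 45 N) with the jaw cocked nose-up on the bar (tilt above 0.06 rad); both boards at rest within 10 mm of where they lay (contact force between board_upper and station above 18 N and value of joint jaw_tilt above 0.06 rad and distance of each of board_upper, board_lower from where it was at the start of the episode below 0.01 m and linear speed of board_upper below 0.01 m/s); the robot touches nothing.
It fails at once if the jaw is forced: the fingers press on it at the hub with more than 25 N (contact force between the fingers and station above 25 N and y of the grasp point in the frame of station above 0.02 m).
It fails at once if the boards are crushed: more than 45 N between foot and upper board (contact force between board_upper and station above 45 N).
It fails at once if the screwdriver is disturbed (moved more than 20 mm) (distance of screwdriver from where it was at the start of the episode above 0.02 m).
It fails at once if the tin is disturbed (moved more than 20 mm) (distance of tin from where it was at the start of the episode above 0.02 m).
It fails at once if the offcut is disturbed (moved more than 20 mm) (distance of offcut from where it was at the start of the episode above 0.02 m).
It also fails if it takes over 45 s, if anything falls off the work surface, if the arm or the gripper's body presses on something with over 40 N, if the wrist force passes 120 N, or if a joint passes its speed limit or range.

## Working session

There is one attempt and no reset: what is moved stays moved. The work goes in short steps, Python scripts to look and compute and a tool call to move; the robot and the scene stay as the last step left them, time stands still between calls to the robot, and variables do not carry over. Pictures are saved under pics/ and viewed, at most 10 in all, crops included, and the job is handed in when it is done.

Besides the shell and the picture viewer there is one more tool, called after "Call:" as name(argument=value, ...) on one line, values as JSON. send_rows: Moves the arm, as the interface text tells. Its arguments: {"type":"object","properties":{"rows":{"type":"string"},"grip_force":{"type":"number"}},"required":["rows"]}

```bash
mkdir -p pics; cat > h.py <<'E'
from plant import ctrl
import numpy as np, cv2
def w(pic,p):
    E=np.array(pic["extrinsics"]); return E[:3,:3].T@(np.array(p)-E[:3,3])
def proj(pic,P):
    E=np.array(pic["extrinsics"]); c=E[:3,:3]@np.array(P)+E[:3,3]
    return np.array([pic["fx"]*c[0]/c[2]+pic["cx"],pic["fy"]*c[1]/c[2]+pic["cy"]])
def ray(pic,u,v):
    E=np.array(pic["extrinsics"]); d=np.array([(u-pic["cx"])/pic["fx"],(v-pic["cy"])/pic["fy"],1.])
    return -E[:3,:3].T@E[:3,3], E[:3,:3].T@d
def tri(obs):
    A=np.zeros((3,3));b=np.zeros(3)
    for pic,(u,v) in obs:
        o,d=ray(pic,u,v);d=d/np.linalg.norm(d);M=np.eye(3)-np.outer(d,d);A+=M;b+=M@o
    return np.linalg.solve(A,b)
E
python3 - <<'E'
from h import *
for n in("scene","side"):
    p=ctrl.read_camera(n)
    cv2.imwrite(f"pics/{n}1.png",cv2.cvtColor(p["color"],cv2.COLOR_RGB2BGR))
    for t in("station","jaw_slide","hub_top","bar_top","handle","handle_grip","board_upper","board_lower","tin","offcut","screwdriver"):
        try:
            for r in ctrl.look_for(p,t)[:2]:
                P=w(p,r["position"]);print(n,t,round(r["p"],2),P.round(3),proj(p,P).round())
        except Exception as e: print(n,t,e)
print(ctrl.get_state())
E
```

```text
scene station 0.92 [0.541 0.003 0.016] [255. 231.]
scene station 0.65 [ 0.538 -0.04   0.176] [244. 202.]
scene jaw_slide 0.65 [ 0.537 -0.042  0.178] [244. 202.]
scene hub_top 0.98 [ 0.539 -0.045  0.179] [243. 202.]
scene hub_top 0.65 [ 0.547 -0.083  0.221] [235. 200.]
scene bar_top 0.87 [0.542 0.002 0.01 ] [255. 233.]
scene handle 0.63 [ 0.546 -0.087  0.216] [233. 201.]
scene handle_grip 0.48 [ 0.542 -0.08   0.221] [234. 198.]
scene board_upper 0.77 [ 0.657 -0.287  0.037] [201. 297.]
scene board_lower 0.62 [ 0.597 -0.107  0.04 ] [239. 253.]
scene board_lower 0.29 [ 0.548 -0.086  0.217] [234. 201.]
scene tin 0.94 [0.604 0.363 0.048] [345. 189.]
scene offcut 0.8 [ 0.437 -0.379  0.017] [136. 268.]
scene screwdriver 0.44 [ 0.546 -0.085  0.218] [234. 200.]
scene screwdriver 0.43 [0.364 0.385 0.018] [303. 159.]
side station 0.86 [0.517 0.043 0.01 ] [263. 245.]
side jaw_slide 0.65 [0.527 0.045 0.187] [260. 203.]
side hub_top 0.67 [0.529 0.044 0.191] [259. 201.]
side bar_top 0.92 [0.517 0.037 0.014] [263. 243.]
side handle 0.47 [0.516 0.041 0.012] [263. 244.]
side handle 0.46 [ 0.539 -0.072 
[... 398 characters left out ...]
]
{'time': 1.2, 'qpos': array([-1.37599787e+00,  2.86298844e-01,  1.57669567e+00,  8.73244134e-06,
        1.27857686e+00, -1.50008797e-01]), 'dq': array([ 0.00084835, -0.00052357,  0.00098599,  0.00171574,  0.00084855,
        0.00013141]), 'joint_efforts': array([ 2.39569963e-04, -4.05965674e+01, -2.92937922e+01, -1.69583418e-04,
        6.08504615e-04,  3.25371282e-06]), 'eef_pos': array([ 0.2281831 , -0.63525473,  0.25332799]), 'tcp_rot': array([9.85175484e-01, 1.71549599e-01, 4.41837171e-06, 1.05447227e-05]), 'contact_force': array([ 0.1882411 ,  0.71762458, -0.47901381]), 'wrist_torque': array([ 0.0294051 , -0.02731756, -0.02427662]), 'finger_force': 0.0, 'opening': 1.0005467156823102}
```

```bash
python3 - <<'E'
import cv2,numpy as np
a=cv2.imread("pics/scene1.png")[125:325,160:310];b=cv2.imread("pics/side1.png")[120:300,190:340]
a=cv2.resize(a,None,fx=2.6,fy=2.6,interpolation=cv2.INTER_CUBIC);b=cv2.resize(b,None,fx=2.6,fy=2.6,interpolation=cv2.INTER_CUBIC)
o=np.zeros((max(len(a),len(b)),a.shape[1]+b.shape[1],3),np.uint8);o[:len(a),:a.shape[1]]=a;o[:len(b),a.shape[1]:]=b
cv2.imwrite("pics/c1.png",o)
E
```

```text
(no output)
```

View pics/scene1.png

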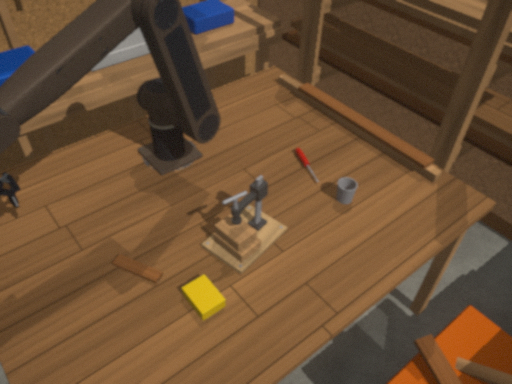

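View pics/c1.png

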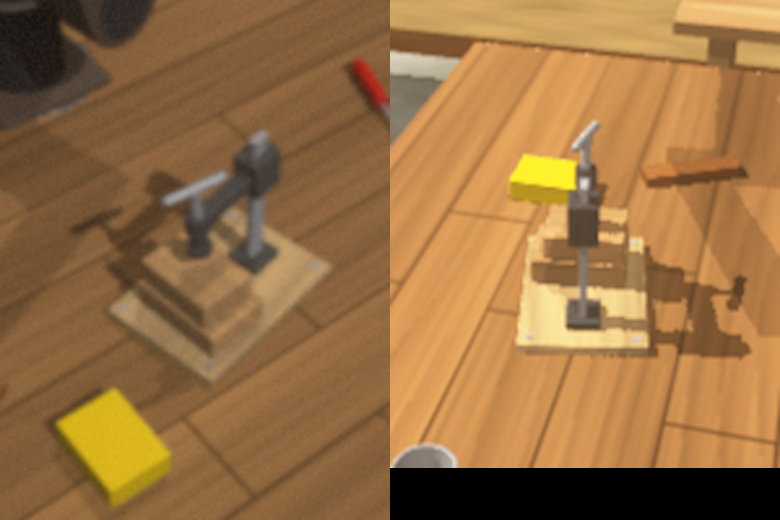

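Call:
send_rows(rows="0 0 -10 40 -38 -22 1;0 0 -20 80 -76 -44 1;0 0 -30 120 -114 -66 1;0 0 -40 160 -152 -88 1;0 0 -50 200 -190 -110 1;0 0 -60 240 -228 -132 0.5;0 0 -70 280 -266 -154 0;0 0 -80 320 -304 -176 -0.5")

```text
time: 2.2
eef_pos: [0.427, -0.2392, 0.4304]
tcp_rot: [0.642, 0.766, 0.0, 0.001]
contact_force: [0.3, 0.3, -0.5]
opening: 0.38
finger_force: 0.0
```

```bash
python3 - <<'E'
from h import *
p=ctrl.read_camera("wrist");s=ctrl.get_state()
cv2.imwrite("pics/w1.png",cv2.cvtColor(p["color"],cv2.COLOR_RGB2BGR))
E=np.array(p["extrinsics"]);print((-E[:3,:3].T@E[:3,3]).round(3),E[:3,:3].round(2),p["fx"],s["eef_pos"],s["tcp_rot"],s["opening"],s["qpos"],s["time"])
for t in("station","hub_top","bar_top","handle_grip","board_upper"):
    for r in ctrl.look_for(p,t)[:1]:
        P=w(p,r["position"]);print(t,round(r["p"],2),P.round(3),proj(p,P).round())
E
```

```text
[ 0.415 -0.173  0.55 ] [[ 0.98  0.17  0.  ]
 [ 0.17 -0.95  0.26]
 [ 0.05 -0.26 -0.97]] 313.8046980157508 [ 0.4296465  -0.23457293  0.43457499] [0.63845338 0.76964974 0.00261931 0.00311494] 0.2881289516981661 [-0.70989191 -0.21709219  1.77118429  0.0053465   1.58136252 -0.8956274 ] 2.25
station 0.81 [ 0.532 -0.083  0.018] [336.  57.]
hub_top 0.59 [ 0.535 -0.076  0.182] [380.  30.]
bar_top 0.83 [ 0.528 -0.082  0.015] [334.  57.]
handle_grip 0.73 [ 0.535 -0.077  0.233] [401.  19.]
board_upper 0.75 [ 0.638 -0.272  0.04 ] [373. 186.]
```

View pics/w1.png

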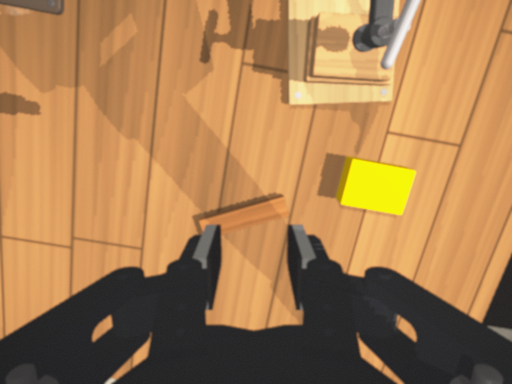

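Call:
send_rows(rows="0 0 0 50 30 0 -0.5;0 0 0 100 60 0 -0.5;0 0 0 150 90 0 -0.5;0 0 0 200 120 0 -0.5;0 0 0 250 150 0 -0.5;0 0 0 250 150 0 -0.5")

```text
time: 3.25
eef_pos: [0.5326, 0.0324, 0.4274]
tcp_rot: [0.644, 0.765, -0.001, -0.001]
contact_force: [0.3, 0.3, 0.5]
opening: 0.254
finger_force: 0.0
```

```bash
python3 - <<'E'
from h import *
p=ctrl.read_camera("wrist");s=ctrl.get_state()
cv2.imwrite("pics/w2.png",cv2.resize(cv2.cvtColor(p["color"],cv2.COLOR_RGB2BGR),(800,600),interpolation=cv2.INTER_CUBIC))
import pickle;pickle.dump((p,s),open("w2.pkl","wb"))
print(s["eef_pos"],s["tcp_rot"],s["opening"],s["qpos"],s["time"])
for t in("station","hub_top","bar_top","handle_grip","board_upper","board_lower"):
    for r in ctrl.look_for(p,t)[:1]:
        P=w(p,r["position"]);print(t,round(r["p"],2),P.round(3),proj(p,P).round())
E
```

```text
[0.53234141 0.03081201 0.42765751] [ 0.64425215  0.76481165 -0.00104525 -0.00109894] 0.2516448854360657 [-1.32303395e-01 -1.08544691e-01  1.68831446e+00 -5.80675595e-04
  1.56480009e+00 -3.03003312e-01] 3.3
station 0.95 [0.526 0.021 0.015] [250. 150.]
hub_top 0.85 [ 0.526 -0.015  0.2  ] [242. 203.]
bar_top 0.71 [0.525 0.02  0.013] [249. 150.]
handle_grip 0.58 [ 0.537 -0.072  0.235] [242. 263.]
board_upper 0.97 [ 0.61  -0.269  0.039] [268. 311.]
board_lower 0.79 [ 0.582 -0.034  0.05 ] [277. 192.]
```

View pics/w2.png

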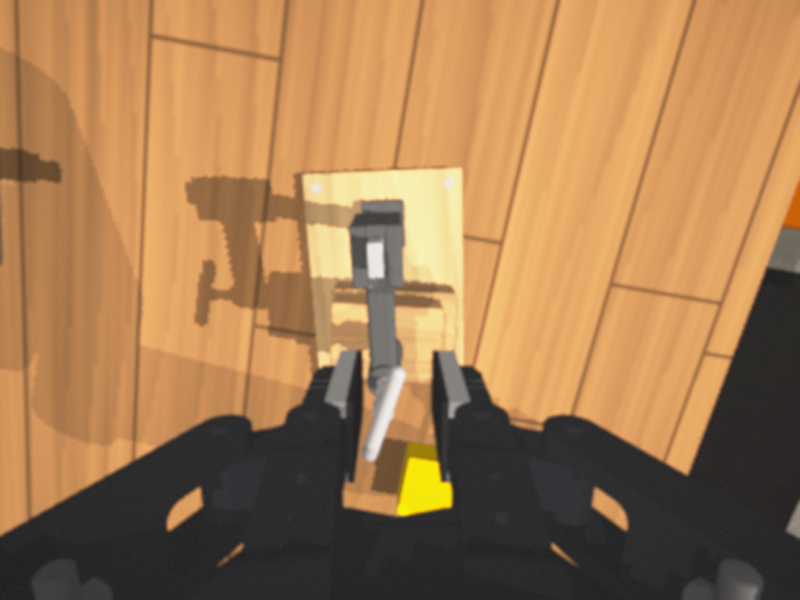

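```bash
cat > fit.py <<'E'
from h import *
import pickle
from scipy.optimize import least_squares
p,s=pickle.load(open("w2.pkl","rb"));sc=ctrl.read_camera("scene");sd=ctrl.read_camera("side")
W=lambda u,v:np.array([u,v])/1.5625
S=lambda u,v:np.array([u/2.6+160,v/2.6+125])
D=lambda u,v:np.array([(u-390)/2.6+190,v/2.6+120])
def T(q,l):
    c,sn=np.cos(q[2]),np.sin(q[2]);return np.array([q[0]+c*l[0]-sn*l[1],q[1]+sn*l[0]+c*l[1],q[3]+l[2]])
# l rel plate top; hub points flagged
obs=[(p,W(303,173),(-.085,.12,0),0),(p,W(462,168),(.085,.12,0),0),(p,W(376,258),(0,.055,.211),0),
 (sc,S(110,310),None,0),(sc,S(210,380),None,0),(sc,S(330,265),None,0),(sc,S(262,133),(0,.055,.211),0)]
q=np.array([.53,-.02,.2,.018,.18])
C=[(a,b,0) for a in(-.085,.085) for b in(-.12,.12)]
o2=[]
for pic,uv,l,f in obs:
    if l is None:
        e=[np.linalg.norm(proj(pic,T(q,c))-uv) for c in C];l=C[int(np.argmin(e))];print(uv,l,min(e))
    o2.append((pic,uv,l,f))
hub=[(W(350,224),(-.019,.078)),(W(403,224),(.019,.078)),(W(403,288),(.019,.032))]
def res(q):
    r=[proj(a,T(q,l))-uv for a,uv,l,f in o2]
    for uv,(x,y) in hub: r.append(proj(p,T(q,(x,y,q[4]-.07*(y-.055)*-1)))-uv)
    r.append(np.array([(q[3]-.019)/.003]));return np.concatenate(r)
r=least_squares(res,q,loss="soft_l1");q=r.x
print(q.round(4),"psi deg",np.degrees(q[2]));print(r.fun.round(1))
bt=T(q,(0,.055,.211));print("bar",bt,"hubz",q[3]+q[4])
zh=q[3]+q[4]+.027
for u,v in((370,455),(400,372)):
    o,d=ray(p,*W(u,v));P=o+d*(zh-o[2])/d[2];c,sn=np.cos(q[2]),np.sin(q[2]);e=P-T(q,(0,0,0));print("Tend",P.round(4),"stn",c*e[0]+sn*e[1],-sn*e[0]+c*e[1])
print("T expected",T(q,(0,-.055,0))[:2])
np.save("q.npy",q)
for n,pic in(("scene",sc),("side",sd)):print(n,[proj(pic,T(q,l)).round(1).tolist() for l in((0,.055,.211),(.085,.12,0),(-.085,-.12,0))])
E
python3 fit.py
```

```text
[202.30769231 244.23076923] (-0.085, -0.12, 0) 4.5028846671921325
[240.76923077 271.15384615] (0.085, -0.12, 0) 4.054036509613728
[286.92307692 226.92307692] (0.085, 0.12, 0) 4.085980311033953
[ 0.5286 -0.0248  0.1929  0.0073  0.1867] psi deg 11.049851734954363
[ 0.  -4.9  0.3 -3.9 -0.1  3.4 -0.1 -2.   0.5 -0.8  1.3 -0.2 -2.3  2.9
 -0.2  1.3 -0.2  0.6  0.5 -1.2 -3.9]
bar [0.51807503 0.02914162 0.21825687] hubz 0.19398129944447468
Tend [ 0.5375 -0.117   0.221 ] stn -0.008906877501449303 -0.09217181328315946
Tend [ 0.5481 -0.0461  0.221 ] stn 0.015069818985112927 -0.02459358011506769
T expected [ 0.53915796 -0.07881907]
scene [[258.4, 179.1], [288.2, 226.7], [202.2, 242.2]]
side [[263.6, 191.9], [237.0, 255.2], [287.5, 213.7]]
```

```bash
sed -i 's/^def res/def B(q,l,f): P=T(q,l); P[2]=P[2] if not f else 0; return P\ndef res/; s/proj(a,T(q,l))-uv for/proj(a,B(q,l,f))-uv for/; s/o2.append((pic,uv,l,f))/o2.append((pic,uv,l,pic is sc and l[2]==0))/' fit.py; python3 fit.py
```

```text
[202.30769231 244.23076923] (-0.085, -0.12, 0) 4.5028846671921325
[240.76923077 271.15384615] (0.085, -0.12, 0) 4.054036509613728
[286.92307692 226.92307692] (0.085, 0.12, 0) 4.085980311033953
[ 0.5282 -0.0239  0.1869  0.0164  0.1825] psi deg 10.709588230740593
[-0.8 -5.8  1.4 -4.2 -0.4  4.2  0.1 -1.   0.3  0.4  1.3  1.2 -2.   0.5
 -0.4  0.8  0.1  0.3  0.5 -0.9 -0.9]
bar [0.51799423 0.03015945 0.22741388] hubz 0.1989509880492023
Tend [ 0.5373 -0.1137  0.226 ] stn -0.00777185330170751 -0.08997533738253699
Tend [ 0.5477 -0.0439  0.226 ] stn 0.015444348724361925 -0.023286409498700398
T expected [ 0.53843564 -0.07792453]
scene [[258.8, 176.7], [288.6, 224.9], [202.1, 240.0]]
side [[263.6, 189.7], [236.7, 253.2], [287.9, 212.1]]
```

```bash
cat >> fit.py <<'E'
im=cv2.cvtColor(p["color"],cv2.COLOR_RGB2BGR)[95:305,170:320];im=cv2.resize(im,None,fx=2.8,fy=2.8,interpolation=cv2.INTER_CUBIC)
i2=cv2.cvtColor(sc["color"],cv2.COLOR_RGB2BGR)[165:275,195:295];i2=cv2.resize(i2,None,fx=3.6,fy=3.6,interpolation=cv2.INTER_CUBIC)
L=[(a,b,0) for a in(-.085,.085) for b in(-.12,.12)]+[(a,b+.055,.211) for a in(-.005,.005) for b in(-.012,.012)]+[(a,b+.055,q[4]+.07*b) for a in(-.019,.019) for b in(-.023,.023)]
for l in L:
    u=proj(p,T(q,l));cv2.circle(im,tuple(((u-[170,95])*2.8).astype(int).tolist()),2,(255,0,255),-1)
    u=proj(sc,T(q,l));cv2.circle(i2,tuple(((u-[195,165])*3.6).astype(int).tolist()),2,(255,0,255),-1)
o=np.zeros((590,800,3),np.uint8);o[:588,:420]=im;o[:396,430:790]=i2;cv2.imwrite("pics/ov.png",o)
E
python3 fit.py >/dev/null
```

```text
(no output)
```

View pics/ov.png

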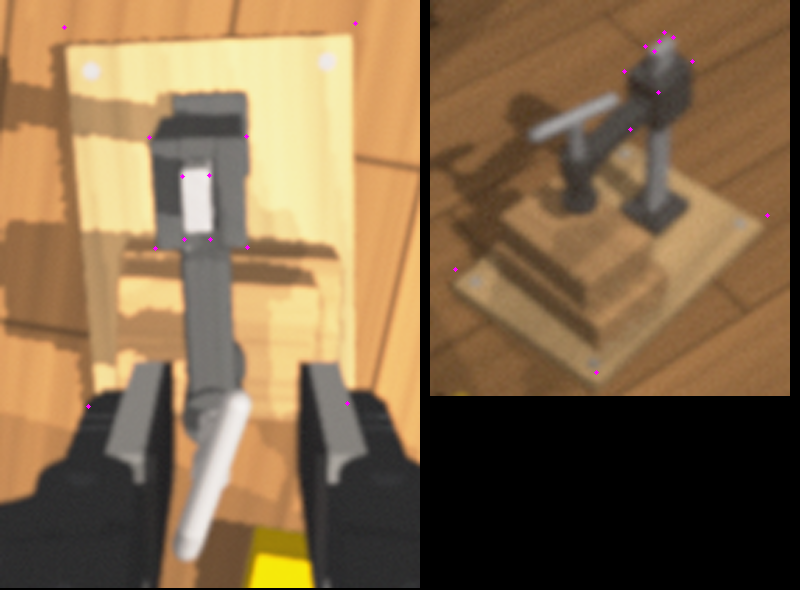

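```bash
cat > go.py <<'E'
from h import *
from scipy.spatial.transform import Rotation as R
psi=np.radians(10.8)
SX=np.array([np.cos(psi),np.sin(psi),0]);SY=np.array([-np.sin(psi),np.cos(psi),0]);SZ=np.array([0,0,1.])
def target(tilt,tip,yaw=0,nose=.022):
    # tool y along station x (turned by yaw about z), body leaning to +sy by tilt deg
    zt=-SZ;xt=SY;yt=SX
    M=R.from_rotvec(np.cross(SZ,[0,0,0])+SX*-np.radians(tilt)).as_matrix()@np.column_stack([xt,yt,zt])
    return M,np.array(tip)-nose*M[:,2]
def delta(M,P):
    s=ctrl.get_state();C=R.from_quat(s["tcp_rot"]).as_matrix()
    print("rot deg",np.degrees(R.from_matrix(C.T@M).as_rotvec()).round(2),"shift mm",(1e3*C.T@(P-s["eef_pos"])).round(1),"t",s["time"])
E
python3 - <<'E'
from go import *
print(ctrl.nose_length)
M,P=target(40,[.518,.031,.275]);print(M.round(2),P);delta(M,P)
E
```

```text
0.022
[[-0.14  0.98  0.12]
 [ 0.75  0.19 -0.63]
 [-0.64 -0.   -0.77]] [0.51535018 0.04489085 0.29185298]
rot deg [ -0.36 -39.99  -1.03] shift mm [ 17.  -14.  137.6] t 3.9
```

Call:
send_rows(rows="0 -10 0 4 -4 25 -0.5;0 -20 0 8 -8 55 -0.5;0 -30 0 12 -11 85 -0.5;0 -40 -1 16 -13 115 -0.5;0 -40 -1 17 -14 137 -0.5;0 -40 -1 17 -14 137.5 -0.5;0 -40 -1 17 -14 137.5 -0.5")

```text
time: 4.78
eef_pos: [0.5166, 0.0445, 0.2941]
tcp_rot: [0.6, 0.723, -0.219, 0.262]
contact_force: [0.4, -0.9, 1.1]
opening: 0.25
finger_force: 0.0
```

```bash
python3 - <<'E'
from go import *
p=ctrl.read_camera("wrist");a=ctrl.read_camera("side");s=ctrl.get_state()
b=ctrl.read_camera("scene")
f=lambda im,r,c,h,w,k:cv2.resize(cv2.cvtColor(im[r:r+h,c:c+w],cv2.COLOR_RGB2BGR),None,fx=k,fy=k,interpolation=cv2.INTER_CUBIC)
o=np.zeros((600,800,3),np.uint8);o[:300,:400]=f(p["color"],0,0,384,512,.78125)
o[:300,400:800]=f(p["color"],140,170,150,200,2);o[300:,:400]=f(a["color"],130,200,100,133,3)[:300,:400] if 0 else cv2.resize(f(a["color"],130,200,100,133,3),(400,300));o[300:,400:]=cv2.resize(f(b["color"],140,190,100,133,3),(400,300))
cv2.imwrite("pics/m1.png",o)
import pickle;pickle.dump((p,s),open("w3.pkl","wb"))
M,P=target(40,[.518,.031,.275]);delta(M,P);print(s["contact_force"],s["opening"],s["qpos"])
E
```

```text
rot deg [-0.22 -0.02 -0.1 ] shift mm [ 1.8 -1.   1.4] t 4.925
[-0.14798714 -0.3793483   0.1477952 ] 0.2520370774950046 [ 0.1730497  -0.03644062  1.95491753 -0.72975717  1.3004503   0.2194232 ]
```

View pics/m1.png

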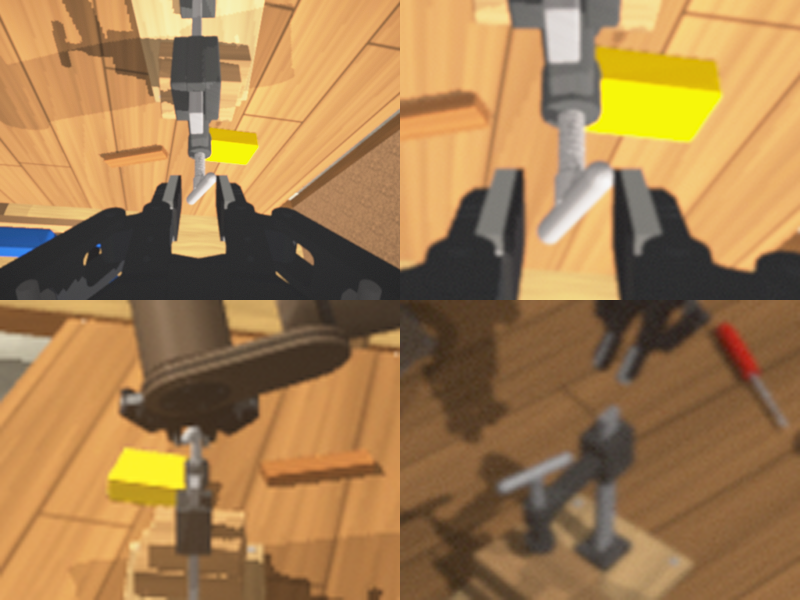

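Call:
send_rows(rows="0 0 0 8 -2 9 -0.5;0 0 0 15 -2 17 -0.5;0 0 0 21 -2 25 -0.5;0 0 0 28 -2 32 -0.5;0 0 0 34 -2 40 -0.5;0 0 0 40 -2 47 -0.5;0 0 0 40 -2 47 -0.5")

```text
time: 5.8
eef_pos: [0.5125, 0.0451, 0.229]
tcp_rot: [0.599, 0.724, -0.221, 0.261]
contact_force: [0.2, -0.3, 0.1]
opening: 0.253
finger_force: 0.0
```

Call:
send_rows(rows="0 0 0 1.3 0 1.5 -0.5;0 0 0 2.6 0 3 -0.5;0 0 0 3.9 0 4.6 -0.5;0 0 0 5.2 0 6.1 -0.5;0 0 0 6.4 0 7.6 -0.5;0 0 0 7.7 0 9.1 -0.5;0 0 0 9 0 10.6 -0.5;0 0 0 10.3 0 12.2 -0.5")

```text
time: 6.8
eef_pos: [0.5132, 0.0453, 0.2142]
tcp_rot: [0.599, 0.724, -0.22, 0.262]
contact_force: [-0.7, 1.2, 4.2]
opening: 0.251
finger_force: 1.8
```

Call:
send_rows(rows="0 0 0 1.3 0 1.5 -0.5;0 0 0 2.6 0 3 -0.5;0 0 0 3.9 0 4.6 -0.5;0 0 0 5.2 0 6.1 -0.5;0 0 0 6.4 0 7.6 -0.5;0 0 0 7.7 0 9.1 -0.5;0 0 0 9 0 10.6 -0.5;0 0 0 10.3 0 12.2 -0.5")

```text
time: 7.8
eef_pos: [0.5129, 0.0453, 0.1981]
tcp_rot: [0.599, 0.724, -0.22, 0.262]
contact_force: [1.4, 1.1, 1.2]
opening: 0.251
finger_force: 0.9
```

```bash
python3 - <<'E'
from go import *
a=ctrl.read_camera("side");s=ctrl.get_state()
b=ctrl.read_camera("scene")
f=lambda im,r,c,h,w:cv2.resize(cv2.cvtColor(im[r:r+h,c:c+w],cv2.COLOR_RGB2BGR),(400,400),interpolation=cv2.INTER_CUBIC)
o=np.hstack([f(a["color"],150,210,100,100),f(b["color"],155,195,100,100)])
cv2.imwrite("pics/m2.png",o);print(s["contact_force"],s["eef_pos"])
E
```

```text
[ 0.45082003 -0.22768098  0.30197319] [0.51221751 0.04524164 0.19738501]
```

View pics/m2.png

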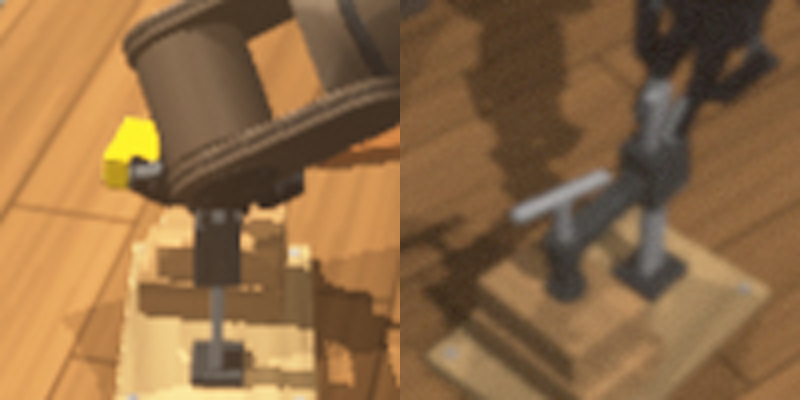

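Call:
send_rows(rows="0 0 0 0.65 0 0.77 -0.5;0 0 0 1.3 0 1.5 -0.5;0 0 0 1.9 0 2.3 -0.5;0 0 0 2.6 0 3.1 -0.5;0 0 0 3.2 0 3.8 -0.5;0 0 0 3.9 0 4.6 -0.5;0 0 0 4.5 0 5.4 -0.5;0 0 0 5.1 0 6.1 -0.5")

```text
time: 8.9
eef_pos: [0.5127, 0.0452, 0.1902]
tcp_rot: [0.599, 0.724, -0.22, 0.262]
contact_force: [0.4, -0.4, -0.2]
opening: 0.25
finger_force: 0.0
```

Call:
send_rows(rows="0 0 0 0.65 0 0.77 -0.5;0 0 0 1.3 0 1.5 -0.5;0 0 0 1.9 0 2.3 -0.5;0 0 0 2.6 0 3.1 -0.5")

```text
time: 9.4
eef_pos: [0.5128, 0.0453, 0.1863]
tcp_rot: [0.599, 0.724, -0.22, 0.262]
contact_force: [0.6, 0.3, 0.4]
opening: 0.25
finger_force: 0.3
```

```bash
cat > pic.py <<'E'
from go import *
import sys
a=ctrl.read_camera("wrist");s=ctrl.get_state();b=ctrl.read_camera("scene")
f=lambda im,r,c,h,w:cv2.resize(cv2.cvtColor(im[r:r+h,c:c+w],cv2.COLOR_RGB2BGR),(400,400),interpolation=cv2.INTER_CUBIC)
o=np.hstack([f(a["color"],60,120,260,260),f(b["color"],160,200,80,80)])
cv2.imwrite(sys.argv[1],o);print(s["contact_force"],s["eef_pos"],s["time"])
E
python3 pic.py pics/m3.png
```

```text
[-0.12546903  0.2439394   0.81861108] [0.51271415 0.04525012 0.18606847] 9.45
```

View pics/m3.png

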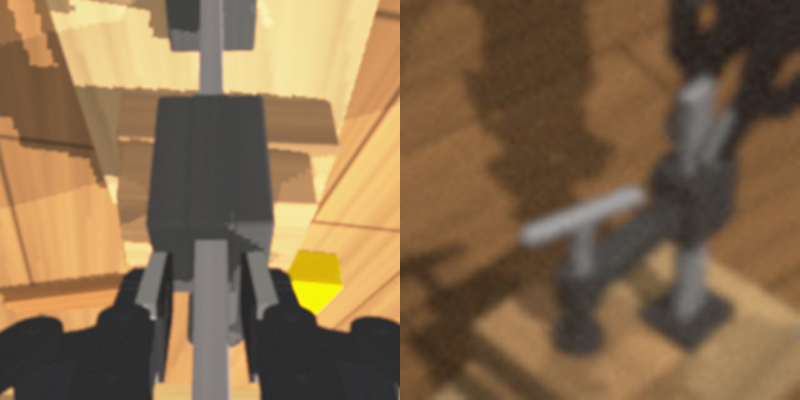

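Call:
send_rows(rows="0 0 0 0.65 0 0.77 -0.5;0 0 0 1.3 0 1.5 -0.5;0 0 0 1.9 0 2.3 -0.5;0 0 0 2.6 0 3.1 -0.5")

```text
time: 10.0
eef_pos: [0.5128, 0.0453, 0.1825]
tcp_rot: [0.599, 0.724, -0.22, 0.262]
contact_force: [-1.1, 3.1, 3.2]
opening: 0.25
finger_force: 1.8
```

Call:
send_rows(rows="0 0 0 0.65 0 0.77 -0.5;0 0 0 1.3 0 1.5 -0.5;0 0 0 1.9 0 2.3 -0.5")

```text
time: 10.38
eef_pos: [0.5129, 0.0455, 0.1811]
tcp_rot: [0.599, 0.723, -0.221, 0.262]
contact_force: [-5.1, 6.0, 9.8]
opening: 0.251
finger_force: 5.7
```

Call:
send_rows(rows="0 0 0 0.65 0 0.77 -0.5;0 0 0 1.3 0 1.5 -0.5;0 0 0 1.9 0 2.3 -0.5")

```text
time: 10.75
eef_pos: [0.5131, 0.0457, 0.18]
tcp_rot: [0.6, 0.723, -0.221, 0.263]
contact_force: [-9.6, 8.5, 19.8]
opening: 0.247
finger_force: 9.6
```

Call:
send_rows(rows="0 0 0 -1.3 0 -1.5 -0.5;0 0 0 -1.3 0 -1.5 -0.5")

```text
time: 11.0
eef_pos: [0.5131, 0.0456, 0.1803]
tcp_rot: [0.599, 0.723, -0.22, 0.262]
contact_force: [-4.1, 5.4, 9.7]
opening: 0.252
finger_force: 4.8
```

```bash
python3 pic.py pics/m4.png
```

```text
[-3.1166031   5.76230131  8.5967618 ] [0.51306056 0.0456     0.18021618] 11.05
```

View pics/m4.png

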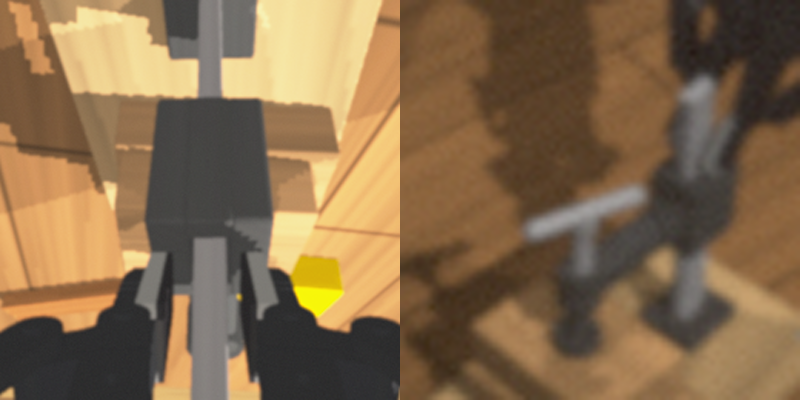

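Call:
send_rows(rows="0 0 0 -2 0 -2.4 -0.5;0 0 0 -6 0 -7 -0.5;0 0 0 -13 0 -15 -0.5;0 0 0 -22 0 -27 -0.5;0 0 0 -32 0 -38 -0.5;0 0 0 -42 0 -50 -0.5;0 0 0 -54 0 -64 -0.4;0 0 0 -64 0 -77 -0.4")

```text
time: 12.1
eef_pos: [0.5133, 0.0457, 0.2799]
tcp_rot: [0.599, 0.724, -0.22, 0.262]
contact_force: [-0.2, -1.0, -0.4]
opening: 0.3
finger_force: 0.0
```

```bash
cat >> go.py <<'E'
def grip(tilt,yaw,P):
    # TCP pose: tool x at world angle yaw deg (tool down), then body leaning to +sy by tilt
    a=np.radians(yaw);xt=np.array([np.cos(a),np.sin(a),0]);zt=-SZ
    M=R.from_rotvec(SX*-np.radians(tilt)).as_matrix()@np.column_stack([xt,np.cross(zt,xt),zt])
    return M,np.array(P)
E
python3 - <<'E'
from go import *
import pickle
s=ctrl.get_state();print(s["contact_force"],s["eef_pos"])
obs={}
for n in("scene","side","wrist"):
    p=ctrl.read_camera(n)
    for t in("handle_grip","hub_top","board_upper"):
        for r in ctrl.look_for(p,t)[:1]:
            P=w(p,r["position"]);print(n,t,round(r["p"],2),P.round(3),proj(p,P).round())
# view pose: camera ~66 mm ahead along tool x, above handle
M,P=grip(0,82,[.535,-.14,.36]);delta(M,P)
E
```

```text
[-0.24296878 -1.04322729 -0.41905384] [0.51331377 0.04572163 0.27994177]
scene handle_grip 0.74 [ 0.544 -0.078  0.19 ] [236. 206.]
scene hub_top 0.55 [ 0.539 -0.042  0.143] [244. 210.]
scene board_upper 0.96 [ 0.657 -0.285  0.034] [202. 297.]
side hub_top 0.68 [0.525 0.039 0.151] [261. 211.]
side board_upper 0.95 [ 0.519 -0.054  0.088] [269. 210.]
wrist handle_grip 0.58 [ 0.539 -0.061  0.203] [261. 229.]
wrist hub_top 0.63 [0.521 0.045 0.157] [268.  90.]
wrist board_upper 0.96 [ 0.553 -0.062  0.094] [274. 138.]
rot deg [ 6.15 39.7  18.04] shift mm [-195.7  -13.3   57. ] t 12.7
```

Call:
send_rows(rows="0 0 0 -30 0 -35 -0.4;1.5 10 4.5 -70 -4 -30 0;3 20 9 -115 -7 0 0.4;4.6 30 13.5 -155 -10 30 0.6;6.1 39.7 18 -196 -13 57 0.6;6.1 39.7 18 -196 -13 57 0.6;6.1 39.7 18 -196 -13 57 0.6")

```text
time: 13.58
eef_pos: [0.5352, -0.1406, 0.3601]
tcp_rot: [0.755, 0.656, 0.0, -0.0]
contact_force: [-0.2, 0.1, -0.4]
opening: 0.799
finger_force: 0.0
```

```bash
python3 - <<'E'
from go import *
import pickle
p=ctrl.read_camera("wrist");s=ctrl.get_state();pickle.dump((p,s),open("w5.pkl","wb"));print(s["eef_pos"],s["qpos"])
for t in("handle_grip","handle","hub_top"):
    for r in ctrl.look_for(p,t)[:2]:
        P=w(p,r["position"]);print(t,round(r["p"],2),P.round(3),proj(p,P).round())
c=proj(p,[.537,-.07,.2]);print("pred",c)
# bright grey T-bar segmentation
h=cv2.cvtColor(p["color"],cv2.COLOR_RGB2HSV)
m=((h[...,1]<40)&(h[...,2]>110)).astype(np.uint8)
n,l,st,ce=cv2.connectedComponentsWithStats(m)
for i in range(1,n):
    if st[i,4]>60:
        yx=np.argwhere(l==i)[:,::-1].astype(float);C=np.cov((yx-yx.mean(0)).T);ev,V=np.linalg.eigh(C)
        print(st[i],ce[i].round(1),"axis",V[:,1].round(3),(np.sqrt(12*ev)).round(1))
E
```

```text
[ 0.53528749 -0.13940264  0.36013081] [-4.38344982e-01 -4.76214295e-02  1.74970155e+00  3.34431731e-04
  1.43925403e+00 -3.00700638e-01]
handle_grip 0.9 [ 0.54  -0.065  0.207] [247.  92.]
handle 0.81 [ 0.541 -0.067  0.199] [249.  94.]
hub_top 0.66 [ 0.532 -0.034  0.153] [235.  62.]
pred [244.68437963  98.75775151]
[195   3  18  12 112] [202.6   8.5] axis [-0.977  0.214] [ 8.3 15.5]
[ 214   24   47  122 2210] [240.7  79.4] axis [0.227 0.974] [ 24.1 110.3]
[141 231  32  46 455] [154.7 251.9] axis [-0.513  0.858] [10.7 48.1]
[336 232  35  46 483] [354.3 253.9] axis [0.519 0.855] [11.8 48.3]
```

```bash
python3 - <<'E'
import pickle,cv2
p,s=pickle.load(open("w5.pkl","rb"))
cv2.imwrite("pics/w5.png",cv2.resize(cv2.cvtColor(p["color"][0:180,150:350],cv2.COLOR_RGB2BGR),(660,594),interpolation=cv2.INTER_CUBIC))
E
```

```text
(no output)
```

View pics/w5.png

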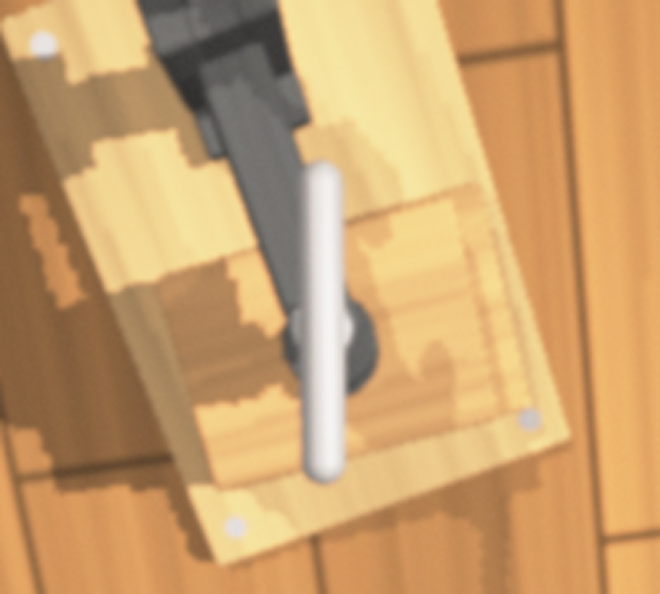

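```bash
python3 - <<'E'
from go import *
import pickle
p,s=pickle.load(open("w5.pkl","rb"))
e=[np.array([322,162])/3.3+[150,0],np.array([324,482])/3.3+[150,0]]
for z in(.195,.205,.215):
    Q=[]
    for u in e:
        o,d=ray(p,*u);Q.append(o+d*(z-o[2])/d[2])
    v=Q[0]-Q[1];print(z,(sum(Q)/2).round(4),np.linalg.norm(v),np.degrees(np.arctan2(v[1],v[0])))
M,P=grip(5,82,[.5385,-.0695,.203+.008]);delta(M,P)
M,P=grip(5,82,[.5385,-.0695,.203+.05]);delta(M,P)
E
```

```text
0.195 [ 0.5396 -0.0709  0.195 ] 0.08153488259136006 82.06611358008945
0.205 [ 0.5397 -0.071   0.205 ] 0.07867568778301409 82.06611358008948
0.215 [ 0.5399 -0.0711  0.215 ] 0.0758164929746681 82.06611358008941
rot deg [-1.54 -4.74  0.25] shift mm [ 68.4  -6.4 149.4] t 13.775
rot deg [-1.54 -4.74  0.25] shift mm [ 68.4  -6.4 107.4] t 13.775
```

Call:
send_rows(rows="-0.5 -1.6 0 22 -2 40 0.4;-1 -3.2 0 45 -3 75 0.3;-1.5 -4.7 0 67 -5 107 0.2;-1.5 -4.7 0 67 -5 125 0.1;-1.5 -4.7 0 67 -5 140 0.1;-1.5 -4.7 0 67 -5 151 0;-1.5 -4.7 0 67 -5 151 0;-1.5 -4.7 0 67 -5 151 0")

```text
time: 14.78
eef_pos: [0.5405, -0.0738, 0.2107]
tcp_rot: [0.754, 0.655, -0.021, 0.038]
contact_force: [0.9, -0.3, 0.3]
opening: 0.498
finger_force: 0.0
```

Call:
send_rows(rows="0 0 0 0 0 0 -0.4;0 0 0 0 0 0 -0.6;0 0 0 0 0 0 -0.8;0 0 0 0 0 0 -1;0 0 0 0 0 0 -1", grip_force=25)

```text
time: 15.4
eef_pos: [0.54, -0.0731, 0.2103]
tcp_rot: [0.754, 0.656, -0.022, 0.037]
contact_force: [-4.2, 0.3, 5.7]
opening: 0.167
finger_force: 24.6
```

```bash
python3 - <<'E'
from go import *
s=ctrl.get_state();print(s)
E
```

```text
{'time': 15.4, 'qpos': array([-0.28834593,  0.0278626 ,  1.95156845, -0.08533994,  1.12412692,
       -0.11434379]), 'dq': array([ 0.00086696,  0.00427373, -0.00044952, -0.00093586, -0.00136425,
       -0.00066762]), 'joint_efforts': array([ 5.65945019e-02, -2.65952361e+01, -2.71122015e+01,  5.36278635e-02,
       -9.87323821e-01,  1.36877396e-02]), 'eef_pos': array([ 0.53995216, -0.07313736,  0.2102864 ]), 'tcp_rot': array([ 0.75366295,  0.65583882, -0.02190498,  0.03725273]), 'contact_force': array([-4.19913155,  0.29599712,  5.72698004]), 'wrist_torque': array([ 0.06447702,  0.65780599, -0.0377416 ]), 'finger_force': 24.574910402297974, 'opening': 0.1669240499960077}
```

Call:
send_rows(rows="0 0 0 0 -0.4 -0.5 -1;0 0 8 0 -0.4 -0.5 -1;0 0 16 0 -0.4 -0.5 -1;0 0 24 0 -0.4 -0.5 -1;0 0 32 0 -0.4 -0.5 -1;0 0 40 0 -0.4 -0.5 -1")

```text
time: 16.15
eef_pos: [0.5386, -0.0721, 0.2102]
tcp_rot: [0.933, 0.357, -0.009, 0.041]
contact_force: [-6.8, 2.3, 7.2]
opening: 0.17
finger_force: 24.8
```

```bash
cat > st.py <<'E'
from go import *
s=ctrl.get_state();C=R.from_quat(s["tcp_rot"]).as_matrix()
print(s["time"],"F",s["contact_force"].round(1),"Ftool",(C.T@s["contact_force"]).round(1),"M",s["wrist_torque"].round(2),"Mtool",(C.T@s["wrist_torque"]).round(3),"q6",s["qpos"][5].round(3),"eef",s["eef_pos"].round(4),"op",round(s["opening"],3))
E
python3 st.py
```

```text
16.15 F [-6.8  2.3  7.2] Ftool [-3.9 -5.7 -7.5] M [0.54 1.15 0.13] Mtool [ 1.162 -0.483 -0.215] q6 0.588 eef [ 0.5386 -0.0721  0.2102] op 0.17
```

Call:
send_rows(rows="0 0 0 -0.8 -1.1 -1 -1;0 0 0 -0.8 -1.1 -1 -1")

```text
time: 16.4
eef_pos: [0.5377, -0.0721, 0.2103]
tcp_rot: [0.932, 0.359, -0.008, 0.041]
contact_force: [-3.7, 1.1, 1.0]
opening: 0.171
finger_force: 24.5
```

```bash
python3 st.py
```

```text
16.4 F [-3.7  1.1  1. ] Ftool [-2.  -3.2 -1.1] M [0.41 0.63 0.04] Mtool [ 0.727 -0.189 -0.082] q6 0.583 eef [ 0.5377 -0.0721  0.2103] op 0.171
```

Call:
send_rows(rows="0 0 8 -0.5 -0.8 -0.3 -1;0 0 16 -0.6 -0.9 -0.3 -1;0 0 24 -0.6 -0.9 -0.3 -1")

```text
time: 16.77
eef_pos: [0.5366, -0.0713, 0.2102]
tcp_rot: [0.987, 0.155, 0.001, 0.042]
contact_force: [-2.7, 4.4, 1.7]
opening: 0.167
finger_force: 24.5
```

```bash
python3 st.py
```

```text
16.775 F [-2.7  4.4  1.7] Ftool [-1.2 -4.9 -2.1] M [0.69 0.59 0.19] Mtool [ 0.836 -0.333 -0.225] q6 1.006 eef [ 0.5366 -0.0713  0.2102] op 0.167
```

Call:
send_rows(rows="0 0 5 -0.2 -0.9 -0.3 -1;0 0 10 -0.2 -0.9 -0.3 -1")

```text
time: 17.02
eef_pos: [0.5362, -0.0707, 0.2102]
tcp_rot: [0.997, 0.069, 0.004, 0.042]
contact_force: [-2.8, 2.3, -1.1]
opening: 0.168
finger_force: 24.5
```

```bash
python3 st.py; sed -i 's/^s=/import sys\ns=/' st.py
```

```text
17.025 F [-2.8  2.3 -1.1] Ftool [-2.4 -2.8  0.9] M [0.6  0.42 0.14] Mtool [ 0.651 -0.318 -0.17 ] q6 1.18 eef [ 0.5362 -0.0707  0.2102] op 0.168
```

Call:
send_rows(rows="0 0 0 0 0 0 -1;0 0 0 0 0 0 -1")

```text
time: 17.27
eef_pos: [0.5361, -0.0707, 0.2103]
tcp_rot: [0.997, 0.071, 0.004, 0.042]
contact_force: [-1.9, 4.8, -3.4]
opening: 0.167
finger_force: 24.4
```

```bash
python3 st.py
```

```text
17.275 F [-1.9  4.8 -3.4] Ftool [-1.3 -5.3  3. ] M [0.83 0.35 0.1 ] Mtool [ 0.867 -0.22  -0.121] q6 1.177 eef [ 0.5361 -0.0707  0.2103] op 0.167
```

Call:
send_rows(rows="0 0 5 -0.2 -0.6 0.3 -1;0 0 10 -0.2 -0.6 0.3 -1;0 0 15 -0.2 -0.6 0.3 -1")

```text
time: 17.65
eef_pos: [0.5359, -0.0702, 0.2101]
tcp_rot: [0.997, -0.061, 0.01, 0.041]
contact_force: [-1.2, 4.5, -3.0]
opening: 0.171
finger_force: 24.5
```

```bash
python3 st.py
```

```text
17.65 F [-1.2  4.5 -3. ] Ftool [-1.8 -4.6  2.6] M [0.93 0.41 0.12] Mtool [ 0.877 -0.512 -0.141] q6 1.442 eef [ 0.5359 -0.0702  0.2101] op 0.171
```

Call:
send_rows(rows="0 0 5 0 -0.3 0 -1;0 0 10 0 -0.3 0 -1")

```text
time: 17.9
eef_pos: [0.5359, -0.0698, 0.2101]
tcp_rot: [0.988, -0.148, 0.013, 0.04]
contact_force: [-1.7, 5.1, -2.0]
opening: 0.17
finger_force: 24.5
```

```bash
python3 st.py
```

```text
17.9 F [-1.7  5.1 -2. ] Ftool [-3.2 -4.5  1.5] M [0.93 0.42 0.14] Mtool [ 0.774 -0.666 -0.156] q6 1.617 eef [ 0.5359 -0.0698  0.2101] op 0.17
```

Call:
send_rows(rows="0 0 5 -0.5 -0.7 0.2 -1;0 0 10 -0.5 -0.7 0.2 -1;0 0 15 -0.5 -0.7 0.2 -1")

```text
time: 18.27
eef_pos: [0.5359, -0.0691, 0.21]
tcp_rot: [0.96, -0.276, 0.019, 0.038]
contact_force: [-1.8, 5.6, -2.6]
opening: 0.167
finger_force: 24.5
```

```bash
python3 st.py
```

```text
18.275 F [-1.8  5.6 -2.6] Ftool [-4.6 -4.   2.1] M [0.9  0.32 0.16] Mtool [ 0.603 -0.737 -0.172] q6 1.88 eef [ 0.5359 -0.0691  0.21  ] op 0.167
```

Call:
send_rows(rows="0 0 5 -0.2 -0.3 0 -1;0 0 10 -0.2 -0.3 0 -1")

```text
time: 18.52
eef_pos: [0.5359, -0.0686, 0.21]
tcp_rot: [0.933, -0.358, 0.022, 0.036]
contact_force: [-1.5, 5.9, -2.5]
opening: 0.169
finger_force: 24.4
```

```bash
python3 st.py
```

```text
18.525 F [-1.5  5.9 -2.5] Ftool [-5.2 -3.5  2. ] M [0.9  0.32 0.2 ] Mtool [ 0.469 -0.833 -0.216] q6 2.056 eef [ 0.5359 -0.0686  0.21  ] op 0.169
```

Call:
send_rows(rows="0 0 4 -0.3 -0.3 0.2 -1;0 0 8 -0.3 -0.3 0.2 -1")

```text
time: 18.77
eef_pos: [0.5361, -0.0683, 0.21]
tcp_rot: [0.906, -0.422, 0.025, 0.034]
contact_force: [-0.9, 5.0, -2.8]
opening: 0.17
finger_force: 24.5
```

```bash
python3 st.py
```

```text
18.775 F [-0.9  5.  -2.8] Ftool [-4.6 -2.7  2.4] M [0.89 0.26 0.2 ] Mtool [ 0.382 -0.84  -0.211] q6 2.195 eef [ 0.5361 -0.0683  0.21  ] op 0.17
```

Call:
send_rows(rows="0 0 3 -0.2 -0.2 0 -1;0 0 6 -0.2 -0.2 0 -1")

```text
time: 19.02
eef_pos: [0.5362, -0.068, 0.2099]
tcp_rot: [0.882, -0.469, 0.026, 0.033]
contact_force: [-1.5, 4.6, -2.1]
opening: 0.171
finger_force: 24.5
```

```bash
python3 st.py
```

```text
19.025 F [-1.5  4.6 -2.1] Ftool [-4.8 -1.4  1.7] M [0.87 0.24 0.11] Mtool [ 0.301 -0.849 -0.12 ] q6 2.3 eef [ 0.5362 -0.068   0.2099] op 0.171
```

Call:
send_rows(rows="0 0 4 -0.2 0 0 -1;0 0 8 -0.2 0 0 -1")

```text
time: 19.27
eef_pos: [0.5362, -0.0678, 0.2099]
tcp_rot: [0.847, -0.529, 0.029, 0.031]
contact_force: [0.1, 4.8, -2.9]
opening: 0.169
finger_force: 24.4
```

```bash
python3 st.py
```

```text
19.275 F [ 0.1  4.8 -2.9] Ftool [-4.5 -2.3  2.5] M [0.94 0.17 0.18] Mtool [ 0.275 -0.912 -0.173] q6 2.441 eef [ 0.5362 -0.0678  0.2099] op 0.169
```

Call:
send_rows(rows="0 0 4 -0.2 0 0 -1")

```text
time: 19.4
eef_pos: [0.5363, -0.0677, 0.2099]
tcp_rot: [0.828, -0.559, 0.03, 0.03]
contact_force: [1.1, 5.2, -3.0]
opening: 0.168
finger_force: 24.4
```

```bash
python3 st.py
python3 - <<'E'
from h import *
for i in range(4):
    ctrl.read_camera("side");s=ctrl.get_state();print(s["wrist_torque"].round(3),s["contact_force"].round(1))
E
```

```text
19.4 F [ 1.1  5.2 -3. ] Ftool [-4.6 -3.   2.6] M [0.91 0.11 0.17] Mtool [ 0.257 -0.884 -0.162] q6 2.511 eef [ 0.5363 -0.0677  0.2099] op 0.168
[0.948 0.082 0.204] [ 0.3  4.9 -4. ]
[0.924 0.037 0.145] [-0.2  5.4 -3.5]
[ 0.994 -0.022  0.143] [-0.5  5.1 -3.5]
[1.003 0.012 0.128] [ 1.   5.1 -3.7]
```

Call:
send_rows(rows="0 0 4 -0.4 -0.3 0.3 -1;0 0 8 -0.7 -0.4 0.4 -1")

```text
time: 19.85
eef_pos: [0.5365, -0.0674, 0.2099]
tcp_rot: [0.788, -0.615, 0.033, 0.028]
contact_force: [1.6, 3.8, -2.3]
opening: 0.172
finger_force: 24.5
```

```bash
python3 st.py
```

```text
19.85 F [ 1.6  3.8 -2.3] Ftool [-3.4 -2.5  2. ] M [0.69 0.06 0.22] Mtool [ 0.133 -0.684 -0.208] q6 2.651 eef [ 0.5365 -0.0674  0.2099] op 0.172
```

Call:
send_rows(rows="0 0 4 0 0 0 -1")

```text
time: 19.98
eef_pos: [0.5366, -0.0673, 0.2099]
tcp_rot: [0.766, -0.642, 0.034, 0.026]
contact_force: [1.1, 5.1, -2.4]
opening: 0.169
finger_force: 24.4
```

```bash
python3 st.py
```

```text
19.975 F [ 1.1  5.1 -2.4] Ftool [-5. -2.  2.] M [ 0.85 -0.03  0.2 ] Mtool [ 0.19  -0.83  -0.182] q6 2.721 eef [ 0.5366 -0.0673  0.2099] op 0.169
```

Call:
send_rows(rows="0 0 3 0 0 0 -1")

```text
time: 20.1
eef_pos: [0.5367, -0.0673, 0.2099]
tcp_rot: [0.749, -0.662, 0.034, 0.025]
contact_force: [1.2, 3.7, -3.8]
opening: 0.168
finger_force: 24.4
```

```bash
python3 st.py
```

```text
20.1 F [ 1.2  3.7 -3.8] Ftool [-3.9 -1.6  3.5] M [ 0.86 -0.04  0.2 ] Mtool [ 0.156 -0.847 -0.177] q6 2.773 eef [ 0.5367 -0.0673  0.2099] op 0.168
```

Call:
send_rows(rows="0 0 0 0 0 0 -0.4;0 0 0 0 0 0 -0.1;0 0 0 0 0 0 0;0 0 0 0 0 -10 0;0 0 0 0 0 -32 0;0 0 -10 0 0 -32 0")

```text
time: 20.85
eef_pos: [0.537, -0.0654, 0.2454]
tcp_rot: [0.805, -0.592, 0.034, 0.029]
contact_force: [-0.0, -0.0, 0.8]
opening: 0.498
finger_force: 0.0
```

```bash
python3 st.py
```

```text
20.85 F [-0.  -0.   0.8] Ftool [ 0.1  0.  -0.7] M [-0.01  0.02 -0.02] Mtool [-0.019  0.     0.016] q6 2.593 eef [ 0.537  -0.0654  0.2454] op 0.498
```

Call:
send_rows(rows="0 0 -10.6 0 0 0 0;0 0 -21.2 0 0 0 0;0 0 -31.8 0 0 0 0;0 0 -42.4 0 0 0 0;0 0 -53 0 0 0 0;0 0 -63.6 0 0 0 0;0 0 -74 0 0 0 0;0 0 -85 0 0 0 0")

```text
time: 21.85
eef_pos: [0.5359, -0.0652, 0.2431]
tcp_rot: [0.993, 0.106, 0.004, 0.043]
contact_force: [0.8, -0.1, -0.2]
opening: 0.5
finger_force: 0.0
```

Call:
send_rows(rows="0 0 -10.6 0 0 0 0;0 0 -21.2 0 0 0 0;0 0 -31.8 0 0 0 0;0 0 -42.4 0 0 0 0;0 0 -53 0 0 0 0;0 0 -63.6 0 0 0 0;0 0 -74 0 0 0 0;0 0 -85 0 0 0 0")

```text
time: 22.85
eef_pos: [0.5359, -0.0652, 0.2431]
tcp_rot: [0.663, 0.748, -0.026, 0.035]
contact_force: [0.8, 0.1, -0.1]
opening: 0.5
finger_force: 0.0
```

```bash
python3 st.py; python3 - <<'E'
from go import *
s=ctrl.get_state();C=R.from_quat(s["tcp_rot"]).as_matrix();print(np.degrees(np.arctan2(C[1,0],C[0,0])))
p=ctrl.read_camera("wrist")
for t in("handle_grip",):
    for r in ctrl.look_for(p,t)[:2]:
        P=w(p,r["position"]);print(t,round(r["p"],2),P.round(3),proj(p,P).round())
for n in("side","scene"):
    p=ctrl.read_camera(n)
    for r in ctrl.look_for(p,"board_upper")[:1]:print(n,w(p,r["position"]).round(3))
E
```

```text
22.85 F [ 0.8  0.1 -0.1] Ftool [0.  0.8 0.1] M [ 0.05 -0.02  0.04] Mtool [-0.031  0.049 -0.04 ] q6 -0.367 eef [ 0.5359 -0.0652  0.2431] op 0.5
96.89448376981521
handle_grip 0.82 [ 0.538 -0.063  0.205] [258. 221.]
handle_grip 0.59 [0.525 0.01  0.016] [250.  73.]
side [ 0.516 -0.053  0.09 ]
scene [ 0.657 -0.284  0.039]
```

Call:
send_rows(rows="0 0 0 0.7 0 12 0;0 0 0 0.7 0 25 0;0 0 0 0.7 0 32 0;0 0 0 0.7 0 32 -0.4;0 0 0 0.7 0 32 -0.6;0 0 0 0.7 0 32 -0.8;0 0 0 0.7 0 32 -1;0 0 0 0.7 0 32 -1")

```text
time: 24.15
eef_pos: [0.5366, -0.0671, 0.2105]
tcp_rot: [0.665, 0.746, -0.026, 0.035]
contact_force: [4.4, 0.0, -1.8]
opening: 0.161
finger_force: 24.4
```

```bash
python3 st.py
```

```text
24.15 F [ 4.4  0.  -1.8] Ftool [-0.3  4.3  1.8] M [ 0.13 -0.65  0.09] Mtool [-0.67   0.051 -0.036] q6 -0.358 eef [ 0.5366 -0.0671  0.2105] op 0.161
```

Call:
send_rows(rows="0 0 4 0 0.5 0.2 -1;0 0 8 0 0.6 0.2 -1;0 0 12 0 0.6 0.2 -1")

```text
time: 24.52
eef_pos: [0.537, -0.0669, 0.2105]
tcp_rot: [0.74, 0.672, -0.022, 0.037]
contact_force: [2.1, 0.5, -0.6]
opening: 0.171
finger_force: 24.6
```

```bash
python3 st.py
```

```text
24.525 F [ 2.1  0.5 -0.6] Ftool [0.8 2.  0.6] M [ 0.14 -0.41  0.25] Mtool [-0.418  0.189 -0.213] q6 -0.147 eef [ 0.537  -0.0669  0.2105] op 0.171
```

Call:
send_rows(rows="0 0 4 0 0 0 -1")

```text
time: 24.65
eef_pos: [0.537, -0.0669, 0.2105]
tcp_rot: [0.763, 0.645, -0.021, 0.038]
contact_force: [3.7, 1.0, -1.7]
opening: 0.166
finger_force: 24.5
```

```bash
python3 st.py
```

```text
24.65 F [ 3.7  1.  -1.7] Ftool [1.7 3.4 1.6] M [ 0.18 -0.56  0.23] Mtool [-0.536  0.275 -0.176] q6 -0.077 eef [ 0.537  -0.0669  0.2105] op 0.166
```

Call:
send_rows(rows="0 0 4 0 0 0 -1")

```text
time: 24.78
eef_pos: [0.5371, -0.0669, 0.2105]
tcp_rot: [0.785, 0.618, -0.019, 0.039]
contact_force: [3.6, 0.6, -1.5]
opening: 0.169
finger_force: 24.5
```

```bash
python3 st.py
```

```text
24.775 F [ 3.6  0.6 -1.5] Ftool [1.6 3.3 1.5] M [ 0.19 -0.54  0.23] Mtool [-0.501  0.317 -0.177] q6 -0.007 eef [ 0.5371 -0.0669  0.2105] op 0.169
```

Call:
send_rows(rows="0 0 5 0.2 0.4 0.2 -1;0 0 10 0.2 0.4 0.2 -1;0 0 15 0.2 0.4 0.2 -1")

```text
time: 25.15
eef_pos: [0.5376, -0.067, 0.2105]
tcp_rot: [0.859, 0.51, -0.014, 0.041]
contact_force: [3.0, 0.0, -0.6]
opening: 0.163
finger_force: 24.6
```

```bash
python3 st.py
```

```text
25.15 F [ 3.   0.  -0.6] Ftool [1.5 2.6 0.7] M [ 0.08 -0.51  0.27] Mtool [-0.43   0.331 -0.225] q6 0.256 eef [ 0.5376 -0.067   0.2105] op 0.163
```

Call:
send_rows(rows="0 0 5 0 0 0 -1;0 0 10 0 0 0 -1")

```text
time: 25.4
eef_pos: [0.5378, -0.0672, 0.2105]
tcp_rot: [0.9, 0.434, -0.01, 0.043]
contact_force: [3.8, -0.4, -0.9]
opening: 0.17
finger_force: 24.6
```

```bash
python3 st.py
```

```text
25.4 F [ 3.8 -0.4 -0.9] Ftool [2.1 3.2 1. ] M [-0.05 -0.63  0.23] Mtool [-0.534  0.365 -0.176] q6 0.43 eef [ 0.5378 -0.0672  0.2105] op 0.17
```

Call:
send_rows(rows="0 0 5 0 0 0 -1")

```text
time: 25.52
eef_pos: [0.5379, -0.0673, 0.2105]
tcp_rot: [0.918, 0.394, -0.008, 0.043]
contact_force: [4.1, -0.5, -1.0]
opening: 0.166
finger_force: 24.6
```

```bash
python3 st.py
```

```text
25.525 F [ 4.1 -0.5 -1. ] Ftool [2.5 3.3 1.1] M [-0.08 -0.67  0.32] Mtool [-0.557  0.429 -0.257] q6 0.517 eef [ 0.5379 -0.0673  0.2105] op 0.166
```

Call:
send_rows(rows="0 0 5 0.3 0.4 0.1 -1;0 0 10 0.3 0.4 0.1 -1")

```text
time: 25.78
eef_pos: [0.5383, -0.0675, 0.2106]
tcp_rot: [0.949, 0.313, -0.005, 0.044]
contact_force: [3.2, -0.9, -1.1]
opening: 0.17
finger_force: 24.7
```

```bash
python3 st.py
```

```text
25.775 F [ 3.2 -0.9 -1.1] Ftool [2.1 2.5 1.2] M [-0.18 -0.58  0.35] Mtool [-0.501  0.383 -0.302] q6 0.692 eef [ 0.5383 -0.0675  0.2106] op 0.17
```

Call:
send_rows(rows="0 0 5 0 0 0 -1")

```text
time: 25.9
eef_pos: [0.5383, -0.0677, 0.2106]
tcp_rot: [0.962, 0.271, -0.003, 0.044]
contact_force: [4.3, -1.7, -0.2]
opening: 0.169
finger_force: 24.7
```

```bash
python3 st.py
```

```text
25.9 F [ 4.3 -1.7 -0.2] Ftool [2.8 3.7 0.4] M [-0.29 -0.59  0.26] Mtool [-0.561  0.37  -0.211] q6 0.779 eef [ 0.5383 -0.0677  0.2106] op 0.169
```

Call:
send_rows(rows="0 0 5 0 0 0 -1")

```text
time: 26.02
eef_pos: [0.5384, -0.0678, 0.2106]
tcp_rot: [0.972, 0.229, -0.001, 0.045]
contact_force: [3.5, -1.0, -1.3]
opening: 0.165
finger_force: 24.8
```

```bash
python3 st.py
```

```text
26.025 F [ 3.5 -1.  -1.3] Ftool [2.7 2.4 1.4] M [-0.32 -0.67  0.32] Mtool [-0.592  0.485 -0.263] q6 0.866 eef [ 0.5384 -0.0678  0.2106] op 0.165
```

Call:
send_rows(rows="0 0 0 0.3 0.3 0.1 -1;0 0 0 0.3 0.3 0.1 -0.4;0 0 0 0.3 0.3 0.1 -0.1;0 0 0 0.3 0.3 0.1 0;0 0 0 0.3 0.3 -15 0;0 0 0 0.3 0.3 -45 0;0 0 0 0 0 -80 0;0 0 0 0 0 -80 0")

```text
time: 27.02
eef_pos: [0.538, -0.0604, 0.2944]
tcp_rot: [0.972, 0.229, 0.002, 0.045]
contact_force: [-0.9, -0.3, 0.9]
opening: 0.499
finger_force: 0.0
```

```bash
python3 st.py; python3 - <<'E'
from go import *
for n in("wrist","side"):
    p=ctrl.read_camera(n)
    for t in("handle_grip","hub_top","board_upper","board_lower"):
        for r in ctrl.look_for(p,t)[:1]:print(n,t,round(r["p"],2),w(p,r["position"]).round(3))
E
```

```text
27.025 F [-0.9 -0.3  0.9] Ftool [-0.9 -0.1 -0.9] M [ 0.07  0.03 -0.01] Mtool [ 0.075 -0.002  0.004] q6 0.863 eef [ 0.538  -0.0604  0.2944] op 0.499
wrist handle_grip 0.66 [ 0.545 -0.064  0.205]
wrist hub_top 0.7 [ 0.531 -0.024  0.159]
wrist board_upper 0.7 [ 0.65  -0.259  0.04 ]
wrist board_lower 0.98 [ 0.594 -0.052  0.053]
side handle_grip 0.44 [ 0.539 -0.066  0.198]
side hub_top 0.77 [0.524 0.026 0.155]
side board_upper 0.63 [ 0.654 -0.243  0.039]
side board_lower 0.83 [ 0.557 -0.038  0.037]
```

Free of contact, jaw held, boards unmoved. Handing in.

```bash
python3 -c "
from plant import ctrl
print(ctrl.sign_off())"
```

```text
the job is handed in; nothing more can be done
None
```

I handed the job in with the jaw bound, the handle screwed until its torque read about 0.26 N m (roughly 30 N on the boards), and the arm clear. The hand-in gave no verdict. The hub push briefly reached about 24 N, over the 20 N asked but under the 25 N limit, and I had no direct reading of the jaw's tilt. The camera networks showed no sign of the boards moving, though their readings of the upper board were patchy. I did not re-check the screwdriver, tin and offcut.

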